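Fit the pressure plate on the seal-press jig

ROBOT

A 6-joint arm with a two-finger parallel gripper is mounted at the origin on the work surface. World frame = base frame: x ahead of the robot, y to its left, z up, the work surface at z = 0. Lengths are in m, angles in degrees, forces in N, time in s.
With the tool pointing down it reaches from about 0.4 to 0.825 m from the base axis. Payload 7 kg.
Tool frame: the origin (TCP) lies on the centre line of the jaws, within the pads' length; the fingertips stand 22 mm ahead of it and the grasp point (between the pads) lies 3 mm ahead of it; z points along the fingers, y is the line along which they close (so a half turn about z gives the same grasp; the last joint's range is limited). The gripper opens to 88 mm and grips with 3 to 60 N. Pads are 19 mm wide; open, the fingers measure 130 mm over their backs; the gripper's body (78 mm by 193 mm) begins 47 mm behind the grasp point.
Start: joints at [79.991, 20.546, 0.682, 0, -70.136, -16.507], TCP at [0.301, 0.604, 0.224] pointing down, gripper open.
Joint ranges: [-176.03, 176.03], [-82.01, 121.73], [-58.28, 71.71], [-173.87, 95.51], [-174.79, -0.11], [-173.66, 173.66]. Speed limits (degrees/s): [136.94, 136.94, 172.46, 180, 180, 180].

INTERFACE

Orientations are given as [roll, pitch, yaw] about the fixed x, y, z axes, in that order (R = Rz(yaw) Ry(pitch) Rx(roll)).
In Python, from plant import get_state, cams, r gives the robot as it stands.
- The arm moves only by the tool apply_moves, never from a script. Its argument "targets" is a list of rows, each an object with "dp": the shift along the world's x, y, z in m, a list of three; "yaw": the turn about the world's z in degrees. In form: [{"dp": [x, y, z], "yaw": yaw}, ...]. A call has 1 to 20 rows; each row is the pose to reach, as a shift and turn from the pose commanded when the call began; what a row does not reach only later rows make up. A row lasts 1/12 s, in which the tool goes at most 41.7 mm and 7.16 degrees, less where a joint would pass 70% of its speed; a pose out of reach is approached as far as the arm can. A call with a gripper value outside its range is refused whole. "grip" is the gripper command: -1 is fully open, 1 is shut, values between are in proportion, set as the call begins (left out, the last holds). The fingers move at their own pace and stop on an object; "squeeze" is the grip in N (left out, the last holds). Time passes only in rows, so rows that repeat a pose let the fingers close. It gives the time, the measured TCP pose, the force, the opening and the grip force at its end, in the units of the state.
- get_state(): the state, without advancing time (a new reading comes with each control period).
- cams.capture(name): name is "side" or "top"; returns a dict with "image" (384x512x3 uint8, red, green, blue), "range_z" (384x512 float32, m along the optical axis (not along the pixel's ray), 0 where there is no reading), "fx", "fy", "cx", "cy" (pixels), "R" (3x3) and "t" (3): a world point X has camera coordinates R X + t. Camera axes: x right, y down, z forward; pixel columns grow to the right and rows downward; lengths in m; the calibration is good to about 2 mm. A picture is of the moment at which its call begins.
- r.close_job(): hands the job in; it is judged then, once.
The state is a dict: "time_s": time; "joints": joint angles; "qd": joint speeds; "joint_torque": joint torques, N m; "tcp_pos": TCP position; "eef_rot": TCP orientation; "contact_force": force on the tool from outside, world axes, zero at the start; "moment": the same for the moment, N m; "gripper_width": finger opening in m; "gripper_force": force on a finger pad.
Only numpy, scipy, OpenCV 4.12 (cv2) and the standard library are available. Lean on these libraries where they do the work, as an engineer would, in place of code of your own. Each camera call takes 0.05 s, during which the arm holds its last target. There are 200 camera calls.

TASK

On the suspension bench, take the blue pressure plate by its handle and fit it onto the black seal-press jig: line up both of its holes over the two guide pins, then lower it - do not drop it - until it lies flat on the jig, and let go. Leave the orange plate and the black shock body where they are.

Things in the scene. Friction and masses are not known exactly. Their poses are not given: they have to be found in the camera images.
- blue_plate_center (a point): Loose blue metal plate lying flat, 160 x 64 x 10 mm, 0.3 kg. Two 26 mm through holes on its long centre line (x), 50 mm either side of the middle. A black block handle in the middle: 40 mm long (x), 20 mm wide (y; grip across it), 40 mm tall above the plate. Point: middle of the piece, 25 mm above its underside, 25 mm below the handle's top. z up. Either way round fits.
- jig_seat (a point): Fixed press jig: black base block 190 x 80 x 30 mm, two upright steel pins, 14 mm diameter, on its long centre line (x), 50 mm either side of the middle, 45 mm tall above the base's top, the last 12 mm tapering to a 4 mm tip. Point: middle of the base's top face, z up. Plate fully down: its point is 25 mm straight above this one, x axes parallel (either way round).
- orange_plate_center (a point): Bystander, loose: an orange plate of the same outer size and handle as the blue one, but with its holes only 72 mm apart, for another jig. This point is in its middle, 25 mm above its underside; x along its length, z up. Must stay where it is.
- shock_body_center (a point): Bystander, loose: black upright shock-absorber body, 56 mm in diameter at most, 75 mm tall, with a red band. This point is at its centre, half-way up. Must stay where it is.
Not all that is in view belongs to the job. There is more than one size of the part that bears blue_plate_center; the job needs the middle-sized.

How it is judged (in metres and radians):
On the way:
1. the blue plate is lifted clear of the bench (height (world z) of blue_plate_center above 0.08 m), for 0.1 s.
At the end, for the whole second after the job is handed in: The blue plate is on both guide pins, handle up: its middle within 12 mm of the jig's middle seen from above, its length within 10 degrees of the jig's (either way round), flat within 5 degrees and down on the base within 5 mm, at rest and released (horizontal distance between blue_plate_center and jig_seat below 0.012 m and angle between the x axis of blue_plate_center and the x axis of jig_seat, either way round below 0.175 rad and z of blue_plate_center in the frame of jig_seat between 0.02 and 0.03 m and angle between blue_plate_center's own z axis and vertical below 0.09 rad and linear speed of blue_plate below 0.02 m/s); the robot touches nothing.
It fails at once if the orange plate is moved by more than 30 mm (distance of orange_plate_center from where it was at the start of the episode above 0.03 m).
It fails at once if the shock body is moved by more than 30 mm (distance of shock_body_center from where it was at the start of the episode above 0.03 m).
It fails at once if the blue plate is dropped onto the jig (faster than 0.6 m/s close above it) (horizontal distance between blue_plate_center and jig_seat below 0.05 m and z of blue_plate_center in the frame of jig_seat below 0.07 m and linear speed of blue_plate above 0.6 m/s).
It also fails if it takes over 45 s, if anything falls off the work surface, if the arm or the gripper's body presses on something with over 40 N, if the wrist force passes 120 N, or if a joint passes its speed limit or range.

## Working session

There is one attempt and no reset: what is moved stays moved. The work goes in short steps, Python scripts to look and compute and a tool call to move; the robot and the scene stay as the last step left them, time stands still between calls to the robot, and variables do not carry over. Pictures are saved under pics/ and viewed, at most 10 in all, crops included, and the job is handed in when it is done.

Besides the shell and the picture viewer there is one more tool, called after "Emit:" by a JSON object that holds its "method" and its "body". apply_moves: Moves the arm, as the interface text tells. Its arguments: {"type":"object","properties":{"targets":{"type":"array","items":{"type":"object","properties":{"dp":{"type":"array","items":{"type":"number"}},"yaw":{"type":"number"}}}},"grip":{"type":"number"},"squeeze":{"type":"number"}},"required":["targets"]}

```bash
mkdir -p pics
python3 - <<'E'
from plant import get_state,cams
import cv2,numpy as np
s=get_state();print(s['time_s'],s['tcp_pos'],s['eef_rot'],s['gripper_width'])
for n in('top','side'):
    c=cams.capture(n);cv2.imwrite(f'pics/{n}0.png',c['image'][:,:,::-1]);np.savez(f'{n}0.npz',**c)
    print(n,c['fx'],c['cx'],c['cy'],c['R'].round(3).tolist(),c['t'])
E
```

```text
0.0 [0.30116236 0.60354451 0.22266802] [ 1.79908451e+02 -8.53129240e-03 -2.65223093e+01] 0.08775955545229669
top 370.7080334981777 249.83306286591431 185.64394788394682 [[-0.01, -1.0, -0.011], [-0.986, 0.012, -0.169], [0.169, 0.009, -0.986]] [0.02932807 0.4782072  1.1081069 ]
side 496.72566221531565 261.1875579495033 192.24553527353928 [[0.683, -0.73, 0.0], [-0.553, -0.518, -0.652], [0.476, 0.445, -0.758]] [-0.3156719   0.32672562  1.41379838]
```

View pics/top0.png

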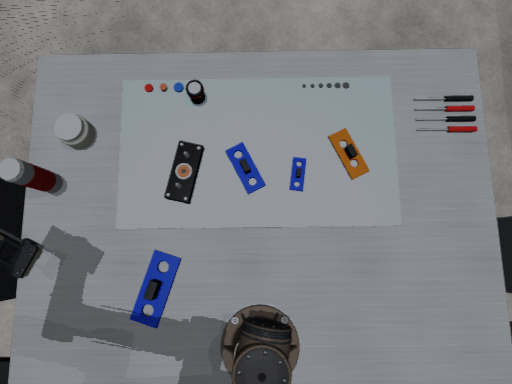

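View pics/side0.png

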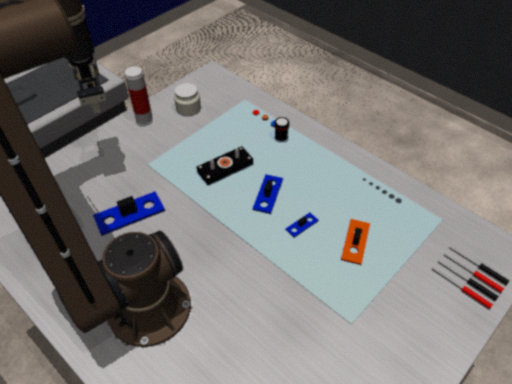

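The top view shows three blue plates: large at (156,289), middle at (245,168) and small at (298,174). The jig is at (184,172), the orange plate at (348,153) and the shock body at (196,92). I'll measure the sizes and confirm the middle plate in a crop.

```bash
cat > h.py <<'E'
import numpy as np,cv2
def ray(c,uv,z):
    uv=np.atleast_2d(np.asarray(uv,float));R,t=c['R'],c['t']
    d=np.c_[(uv[:,0]-c['cx'])/c['fx'],(uv[:,1]-c['cy'])/c['fy'],np.ones(len(uv))]@R
    o=-R.T@t; return (o+d*((z-o[2])/d[:,2])[:,None])[:,:2]
def rects(c,mask,z,amin=80):
    out=[]
    for k in cv2.findContours(mask.astype('uint8'),cv2.RETR_EXTERNAL,cv2.CHAIN_APPROX_NONE)[0]:
        if cv2.contourArea(k)<amin: continue
        p=(ray(c,k[:,0],z)*1000).astype('float32')
        r=cv2.minAreaRect(p); b=cv2.boxPoints(r); e=b[1]-b[0],b[2]-b[1]
        l=max(e,key=np.linalg.norm)
        out.append((np.round(k[:,0].mean(0)),np.round(r[0],1),np.round(sorted(r[1]),1),round(np.degrees(np.arctan2(l[1],l[0]))%180,1)))
    return out
def hsv(c): return cv2.split(cv2.cvtColor(c['image'],cv2.COLOR_RGB2HSV))
E
python3 - <<'E'
from h import *
for n in('top','side'):
    c=dict(np.load(f'{n}0.npz'));h,s,v=hsv(c)
    for nm,m,z in(('blue',(h>108)&(h<130)&(s>150)&(v>60),.01),('orange',(h<18)&(s>180)&(v>120),.01),('black',(v<70),.03)):
        for r in rects(c,m,z,150): print(n,nm,*r)
    # heights at handle region
c=dict(np.load('top0.npz'))
M=c['image'][125:215,150:320,::-1]
a=cv2.resize(M,None,fx=4,fy=4,interpolation=cv2.INTER_CUBIC);cv2.imwrite('pics/crop0.png',a)
R,t=c['R'],c['t']
for u,v in((156,289),(245,168),(246,183),(298,174),(184,155),(184,172),(348,153),(196,92)):
    w=c['range_z'][v-1:v+2,u-1:u+2];d=np.median(w)
    X=R.T@(d*np.array([(u-c['cx'])/c['fx'],(v-c['cy'])/c['fy'],1])-t);print((u,v),X.round(3))
E
```

```text
top blue [155. 289.] [170.2 315.3] [ 86.2 214.5] 161.5
top blue [298. 174.] [ 520.8 -128.8] [ 40.2 105.7] 171.8
top blue [245. 168.] [542.8  39.2] [ 61.9 159.9] 27.1
top orange [349. 154.] [ 585.9 -294.7] [ 62.2 155.3] 25.8
top black [  4. 370.] [-53.4 742.1] [26.3 73.2] 5.7
top black [261. 369.] [-46.6  -3.8] [ 94.7 157.9] 89.6
top black [254. 341.] [17.2  6.9] [183.1 221.7] 96.0
top black [152. 289.] [169.  318.4] [36.2 61.1] 160.6
top black [506. 252.] [ 266.1 -739. ] [ 42.2 227.6] 172.7
top black [ 20. 224.] [361.6 699.9] [195.8 422.7] 5.9
top black [184. 172.] [528.4 231.1] [ 81.9 190.7] 166.5
top black [ 85. 138.] [642.6 549.3] [51.  93.9] 148.1
top black [196.  92.] [795.3 197.8] [52.9 84.2] 26.0
side blue [303. 224.] [ 514.5 -129.4] [ 40.8 105.3] 172.0
side blue [128. 213.] [165.5 315.9] [ 91.2 213.8] 161.8
side blue [267. 193.] [537.5  40.7] [ 62.6 162.3] 27.1
side orange [355. 241.] [ 580.1 -292.9] [ 59.1 159.4] 25.7
side black [482. 289.] [ 676.  -661.8] [20.9 86.2] 89.4
side black [493. 274.] [ 744.9 -661.6] [21.3 87.6] 90.1
side black [127. 206.] [169.4 324.9] [52.6 69.7] 68.5
side black [224. 164.] [516.8 225.6] [ 97.1 193.6] 166.6
side black [281. 130.] [782.6 199.3] [ 52.7 100.4] 41.1
side black [141.  99.] [538.7 735.8] [ 66.7 278.2] 59.7
side black [411.  36.] [1534.7  146. ] [ 903.9 1244.2] 133.1
side black [ 94. 160.] [293.4 810.3] [ 872.4 1858.4] 48.3
(156, 289) [0.172 0.302 0.053]
(245, 168) [0.532 0.038 0.053]
(246, 183) [0.492 0.036 0.015]
(298, 174) [ 0.514 -0.127  0.037]
(184, 155) [0.576 0.228 0.053]
(184, 172) [0.526 0.23  0.035]
(348, 153) [ 0.579 -0.286  0.038]
(196, 92) [0.772 0.189 0.078]
```

View pics/crop0.png

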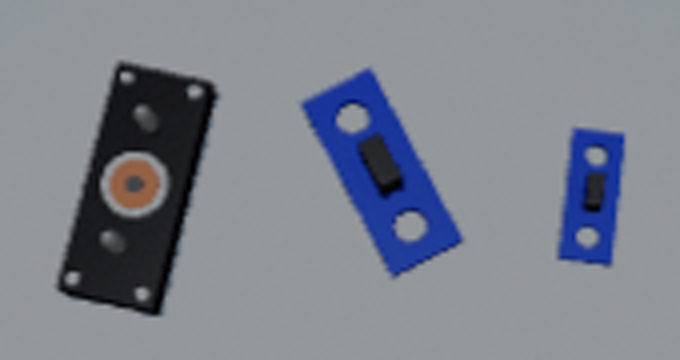

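The middle plate at (245,168) measures 160 x 62 mm, which matches the job; the others are 214 and 105 mm long. Next I'll refine its position from the holes and handle, and the jig's from its painted features.

```bash
cat >> h.py <<'E'
def holes(c,box,z=.01):
    x0,y0,x1,y1=box;h,s,v=hsv(c);m=((h>105)&(h<132)&(s>120)|(v<60))[y0:y1,x0:x1].astype('uint8')
    k,hi=cv2.findContours(m,cv2.RETR_CCOMP,cv2.CHAIN_APPROX_NONE)
    o=[]
    for a,b in zip(k,hi[0]):
        if b[3]>=0 and cv2.contourArea(a)>15:
            q=np.array(cv2.fitEllipse(a)[0])+[x0,y0];o.append((q.round(1),(ray(c,q,z)[0]*1000).round(1)))
    return o
def bright(c,box,z,thr=100):
    x0,y0,x1,y1=box;h,s,v=hsv(c);m=(v[y0:y1,x0:x1]>thr).astype('uint8')
    n,l,st,ce=cv2.connectedComponentsWithStats(m)
    return [(int(st[i,4]),(ce[i]+[x0,y0]).round(1),(ray(c,ce[i]+[x0,y0],z)[0]*1000).round(1)) for i in range(1,n) if 3<st[i,4]<600]
E
python3 - <<'E'
from h import *
for n,b,j in(('top',(222,138,270,198),(160,138,208,206)),('side',(248,170,288,218),(192,142,258,188))):
    c=dict(np.load(f'{n}0.npz'))
    print(n,*holes(c,b))
    for q in bright(c,j,.03): print(q)
    h,s,v=hsv(c);m=np.zeros_like(v);x0,y0,x1,y1=b;m[y0:y1,x0:x1]=(v<60)[y0:y1,x0:x1]
    for z in(.01,.05): print('handle',rects(c,m,z,20))
E
```

```text
top (array([252.2, 181.2]), array([498.2,  16.5])) (array([237.7, 154.2]), array([587.4,  62.5]))
(6, array([181. , 143.5]), array([619.7, 242.7]))
(7, array([198. , 147.3]), array([606.5, 188.1]))
(202, array([183.2, 170.6]), array([531.2, 234. ]))
(4, array([176.5, 183.5]), array([490. , 254.1]))
(9, array([167.7, 193.9]), array([457.4, 281. ]))
(9, array([185., 198.]), array([443.8, 226.5]))
handle [(array([245., 166.]), array([547.7,  39.7]), array([18.8, 44.2]), np.float32(25.6))]
handle [(array([245., 166.]), array([538.7,  38.8]), array([18.1, 42.7]), np.float32(25.6))]
side (array([263.5, 204. ]), array([491.8,  17.4])) (array([272.9, 182.4]), array([584.5,  59.5]))
(128, array([224.7, 161.8]), array([527. , 236.6]))
handle [(array([268., 188.]), array([552.9,  53.6]), array([21.5, 69.3]), np.float32(34.3))]
handle [(array([268., 188.]), array([526.9,  30.2]), array([20.9, 67.1]), np.float32(34.3))]
```

Emit:
{"method": "apply_moves", "body": {"targets": [{"dp": [0.012, -0.028, 0], "yaw": 3}, {"dp": [0.024, -0.057, 0], "yaw": 6}, {"dp": [0.036, -0.085, 0], "yaw": 9}, {"dp": [0.048, -0.113, 0], "yaw": 12}, {"dp": [0.06, -0.141, 0], "yaw": 15}, {"dp": [0.072, -0.17, 0], "yaw": 18}, {"dp": [0.084, -0.198, 0], "yaw": 21}, {"dp": [0.096, -0.226, 0], "yaw": 24}, {"dp": [0.108, -0.254, 0], "yaw": 27}, {"dp": [0.12, -0.283, 0], "yaw": 30}, {"dp": [0.135, -0.318, 0], "yaw": 33}, {"dp": [0.15, -0.353, 0], "yaw": 36}, {"dp": [0.165, -0.388, 0], "yaw": 39}, {"dp": [0.18, -0.423, 0], "yaw": 42}, {"dp": [0.195, -0.458, -0.01], "yaw": 45}, {"dp": [0.21, -0.493, -0.02], "yaw": 48}, {"dp": [0.225, -0.528, -0.03], "yaw": 51}, {"dp": [0.235, -0.555, -0.04], "yaw": 53.7}, {"dp": [0.239, -0.565, -0.06], "yaw": 53.7}, {"dp": [0.239, -0.565, -0.08], "yaw": 53.7}], "grip": -1}}

```text
time_s: 1.77
tcp_pos: [0.5411, 0.0365, 0.1429]
eef_rot: [180.0, -0.0, 27.0]
contact_force: [-0.7, 0.3, -0.9]
gripper_width: 0.0875
gripper_force: 0.0
```

Emit:
{"method": "apply_moves", "body": {"targets": [{"dp": [0, 0.001, -0.02], "yaw": 0}, {"dp": [0, 0.001, -0.04], "yaw": 0}, {"dp": [0, 0.001, -0.06], "yaw": 0}, {"dp": [0, 0.001, -0.075], "yaw": 0}, {"dp": [0, 0.001, -0.085], "yaw": 0}, {"dp": [0, 0.001, -0.093], "yaw": 0}, {"dp": [0, 0.001, -0.099], "yaw": 0}, {"dp": [0, 0.001, -0.104], "yaw": 0}, {"dp": [0, 0.001, -0.104], "yaw": 0}, {"dp": [0, 0.001, -0.104], "yaw": 0}]}}

```text
time_s: 2.6
tcp_pos: [0.5406, 0.0401, 0.0399]
eef_rot: [180.0, -0.0, 27.2]
contact_force: [0.4, -0.6, -0.3]
gripper_width: 0.0876
gripper_force: 0.0
```

Emit:
{"method": "apply_moves", "body": {"targets": [{"dp": [0, 0, 0], "yaw": 0}, {"dp": [0, 0, 0], "yaw": 0}, {"dp": [0, 0, 0], "yaw": 0}, {"dp": [0, 0, 0], "yaw": 0}, {"dp": [0, 0, 0], "yaw": 0}, {"dp": [0, 0, 0], "yaw": 0}, {"dp": [0, 0, 0], "yaw": 0}, {"dp": [0, 0, 0], "yaw": 0}, {"dp": [0, 0, 0], "yaw": 0}, {"dp": [0, 0, 0], "yaw": 0}, {"dp": [0, 0, 0], "yaw": 0}, {"dp": [0, 0, 0], "yaw": 0}], "grip": 1, "squeeze": 35}}

```text
time_s: 3.6
tcp_pos: [0.5404, 0.0399, 0.0396]
eef_rot: [180.0, -0.0, 27.2]
contact_force: [0.8, -1.0, -1.0]
gripper_width: 0.0195
gripper_force: 35.0
```

Emit:
{"method": "apply_moves", "body": {"targets": [{"dp": [0, 0, 0.008], "yaw": 0}, {"dp": [0, 0, 0.02], "yaw": 0}, {"dp": [0, 0, 0.04], "yaw": 0}, {"dp": [0, 0, 0.06], "yaw": 0}, {"dp": [0, 0, 0.08], "yaw": 0}, {"dp": [0, 0, 0.1], "yaw": 0}, {"dp": [0, 0.01, 0.115], "yaw": -2}, {"dp": [-0.001, 0.025, 0.12], "yaw": -5}, {"dp": [-0.002, 0.045, 0.12], "yaw": -9}, {"dp": [-0.003, 0.065, 0.12], "yaw": -13}, {"dp": [-0.005, 0.085, 0.12], "yaw": -17}, {"dp": [-0.006, 0.105, 0.12], "yaw": -21}, {"dp": [-0.007, 0.125, 0.12], "yaw": -25}, {"dp": [-0.008, 0.145, 0.12], "yaw": -29}, {"dp": [-0.009, 0.165, 0.12], "yaw": -33}, {"dp": [-0.01, 0.18, 0.12], "yaw": -37}, {"dp": [-0.011, 0.19, 0.12], "yaw": -39}, {"dp": [-0.011, 0.196, 0.12], "yaw": -40.5}, {"dp": [-0.011, 0.196, 0.12], "yaw": -40.5}, {"dp": [-0.011, 0.196, 0.12], "yaw": -40.5}]}}

```text
time_s: 5.27
tcp_pos: [0.5288, 0.2358, 0.1593]
eef_rot: [180.0, 0.1, -13.2]
contact_force: [0.1, -0.2, -4.0]
gripper_width: 0.0194
gripper_force: 35.0
```

Run:
```python
from plant import get_state,cams
from h import *
ims=[]
for n in('top','side'):
    c=cams.capture(n);np.savez(f'{n}1.npz',**c)
    x0,y0,w=(130,110,120) if n=='top' else (160,60,140)
    ims.append(cv2.resize(c['image'][y0:y0+w,x0:x0+w,::-1],(400,400),interpolation=cv2.INTER_CUBIC))
cv2.imwrite('pics/held.png',np.hstack(ims));s=get_state();print(s['time_s'],s['tcp_pos'],s['eef_rot'],s['contact_force'],s['moment'],s['gripper_width'])
```

```text
5.3667 [0.52903489 0.23536669 0.15948595] [ 1.79971145e+02  2.95446691e-02 -1.32834622e+01] [-0.15608991  0.05255852 -3.85677655] [-0.00278122 -0.04068986  0.01611854] 0.019623098879590323
```

View pics/held.png

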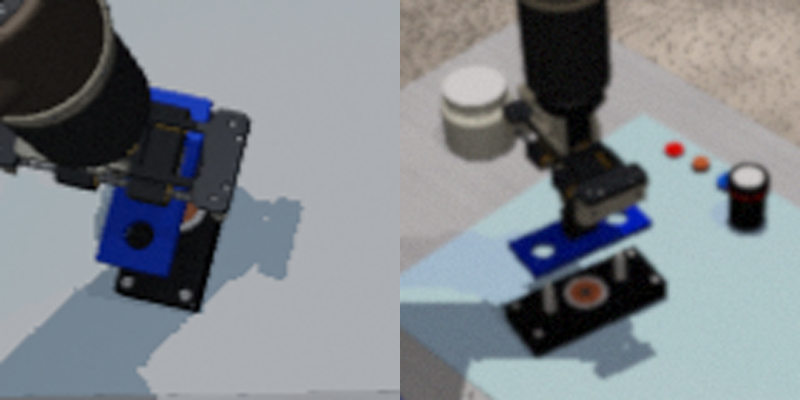

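Held level above the jig: in the crop the holes sit at about (543,250) and (615,217), with the pins below. I'll check the offset numerically in the side view.

Run:
```python
from h import *
c=dict(np.load('side1.npz'));h,s,v=hsv(c)
for (x0,y0,x1,y1) in((204,140,217,154),(229,131,242,142)):
    a=v[y0:y1,x0:x1];sat=s[y0:y1,x0:x1];m=((a>110)&(sat<130)).astype('uint8')
    n,l,st,ce=cv2.connectedComponentsWithStats(m);i=1+st[1:,4].argmax();q=ce[i]+[x0,y0]
    print(st[i],q,[(ray(c,q,z)[0]*1000).round(1) for z in(.125,.13)])
for q in bright(c,(192,142,262,190),.03,80):print(q)
b=((h>108)&(h<130)&(s>150)&(v>50))
for r in rects(c,b,.13,60):print(r)
c=dict(np.load('top1.npz'));h,s,v=hsv(c)
m=((h>108)&(h<130)&(s>150)&(v>50));m[:,210:]=0;m[:130]=0
for r in rects(c,m,.13,30):print('top',r)
a=v[172:188,164:180];sub=(a<60).astype('uint8');n,l,st,ce=cv2.connectedComponentsWithStats(sub)
for i in range(1,n):q=ce[i]+[164,172];print('top hole',st[i],q,(ray(c,q,.128)[0]*1000).round(1))
```

```text
[ 2  6  8  4 27] [209.59259259 147.55555556] [array([477.8, 250.8]), array([474.6, 246.8])]
[ 3  4  7  4 21] [235.0952381  136.14285714] [array([575.4, 228.1]), array([571.7, 224.2])]
(103, array([224.7, 161.9]), array([526.6, 236.2]))
(array([303., 224.]), array([ 440. , -182.2]), array([36.9, 95.4]), np.float32(172.0))
(array([129., 213.]), array([131.3, 219. ]), array([ 83. , 178.2]), np.float32(161.1))
(array([223., 143.]), array([525. , 235.4]), array([ 65.5, 158.1]), np.float32(167.3))
top (array([160., 280.]), array([199.8, 278.1]), array([ 77.3, 156.6]), np.float32(161.5))
top (array([172., 179.]), array([484.8, 246.2]), array([64.8, 68.5]), np.float32(166.6))
top (array([187., 156.]), array([552.9, 204.2]), array([15.3, 42.3]), np.float32(173.2))
top (array([184., 141.]), array([596.8, 215.4]), array([20.3, 55.8]), np.float32(74.8))
top hole [ 4  4  8  9 55] [171.47272727 180.07272727] [482.6 248.2]
```

The holes agree with the pins to within about 2 mm in both views, against 6 mm of clearance, so I'll lower it gently.

Emit:
{"method": "apply_moves", "body": {"targets": [{"dp": [0, 0, -0.01], "yaw": 0}, {"dp": [0, 0, -0.02], "yaw": 0}, {"dp": [0, 0, -0.03], "yaw": 0}, {"dp": [0, 0, -0.038], "yaw": 0}, {"dp": [0, 0, -0.044], "yaw": 0}, {"dp": [0, 0, -0.05], "yaw": 0}, {"dp": [0, 0, -0.055], "yaw": 0}, {"dp": [0, 0, -0.06], "yaw": 0}, {"dp": [0, 0, -0.065], "yaw": 0}, {"dp": [0, 0, -0.07], "yaw": 0}, {"dp": [0, 0, -0.075], "yaw": 0}, {"dp": [0, 0, -0.078], "yaw": 0}, {"dp": [0, 0, -0.08], "yaw": 0}, {"dp": [0, 0, -0.082], "yaw": 0}, {"dp": [0, 0, -0.084], "yaw": 0}, {"dp": [0, 0, -0.086], "yaw": 0}, {"dp": [0, 0, -0.087], "yaw": 0}, {"dp": [0, 0, -0.088], "yaw": 0}, {"dp": [0, 0, -0.088], "yaw": 0}]}}

```text
time_s: 6.95
tcp_pos: [0.5293, 0.2359, 0.0714]
eef_rot: [180.0, 0.0, -13.3]
contact_force: [-0.3, -0.0, -3.8]
gripper_width: 0.0196
gripper_force: 35.0
```

Force still shows only the plate's weight, so it is about 2 mm above the base. I'll ease it down to contact.

Emit:
{"method": "apply_moves", "body": {"targets": [{"dp": [0, 0, -0.0005], "yaw": 0}, {"dp": [0, 0, -0.001], "yaw": 0}, {"dp": [0, 0, -0.0015], "yaw": 0}, {"dp": [0, 0, -0.002], "yaw": 0}, {"dp": [0, 0, -0.002], "yaw": 0}]}}

```text
time_s: 7.37
tcp_pos: [0.5294, 0.236, 0.0696]
eef_rot: [-180.0, -0.0, -13.3]
contact_force: [-0.2, 0.4, -3.1]
gripper_width: 0.0195
gripper_force: 35.0
```

Emit:
{"method": "apply_moves", "body": {"targets": [{"dp": [0, 0, -0.0003], "yaw": 0}, {"dp": [0, 0, -0.0006], "yaw": 0}, {"dp": [0, 0, -0.001], "yaw": 0}, {"dp": [0, 0, -0.001], "yaw": 0}]}}

```text
time_s: 7.7
tcp_pos: [0.5294, 0.2359, 0.0695]
eef_rot: [-180.0, -0.0, -13.3]
contact_force: [-3.8, -1.6, 6.3]
gripper_width: 0.0196
gripper_force: 35.0
```

Contact: the force turned upward by about 10 N and z stopped at the expected height. Releasing and rising.

Emit:
{"method": "apply_moves", "body": {"targets": [{"dp": [0, 0, 0], "yaw": 0}, {"dp": [0, 0, 0], "yaw": 0}, {"dp": [0, 0, 0], "yaw": 0}, {"dp": [0, 0, 0], "yaw": 0}, {"dp": [0, 0, 0], "yaw": 0}, {"dp": [0, 0, 0], "yaw": 0}, {"dp": [0, 0, 0], "yaw": 0}, {"dp": [0, 0, 0], "yaw": 0}], "grip": -1}}

```text
time_s: 8.37
tcp_pos: [0.5294, 0.236, 0.0685]
eef_rot: [-180.0, -0.0, -13.3]
contact_force: [-0.3, 0.0, -0.2]
gripper_width: 0.0669
gripper_force: 0.0
```

Emit:
{"method": "apply_moves", "body": {"targets": [{"dp": [0, 0, 0.005], "yaw": 0}, {"dp": [0, 0, 0.015], "yaw": 0}, {"dp": [0, 0, 0.03], "yaw": 0}, {"dp": [0, 0, 0.05], "yaw": 0}, {"dp": [0, 0, 0.07], "yaw": 0}, {"dp": [0, 0, 0.09], "yaw": 0}, {"dp": [0, 0, 0.11], "yaw": 0}, {"dp": [0, 0, 0.13], "yaw": 0}, {"dp": [0, -0.025, 0.14], "yaw": 0}, {"dp": [0, -0.05, 0.14], "yaw": 0}, {"dp": [0, -0.08, 0.14], "yaw": 0}, {"dp": [0, -0.11, 0.14], "yaw": 0}, {"dp": [0, -0.14, 0.14], "yaw": 0}, {"dp": [0, -0.17, 0.14], "yaw": 0}, {"dp": [0, -0.2, 0.14], "yaw": 0}, {"dp": [0, -0.22, 0.14], "yaw": 0}, {"dp": [0, -0.23, 0.14], "yaw": 0}, {"dp": [0, -0.23, 0.14], "yaw": 0}]}}

```text
time_s: 9.87
tcp_pos: [0.5293, 0.0043, 0.2095]
eef_rot: [-180.0, -0.0, -13.4]
contact_force: [-0.3, 0.1, 0.3]
gripper_width: 0.0875
gripper_force: 0.0
```

Run:
```python
from plant import get_state,cams
from h import *
ims=[]
for n in('top','side'):
    c=cams.capture(n);h,s,v=hsv(c)
    x0,y0,w=(135,115,100) if n=='top' else (175,110,100)
    ims.append(cv2.resize(c['image'][y0:y0+w,x0:x0+w,::-1],(400,400),interpolation=cv2.INTER_CUBIC))
    b=((h>105)&(h<130)&(s>120)&(v>50))
    for r in rects(c,b,.04,60):print(n,*r)
    for r in rects(c,(h<18)&(s>180)&(v>120),.01,150):print('orange',*r)
cv2.imwrite('pics/end.png',np.hstack(ims));s=get_state();print(s['time_s'],s['tcp_pos'],s['contact_force'],s['gripper_width'])
```

```text
top [138. 312.] [110.6 348. ] [48.6 64.6] 160.7
top [298. 174.] [ 514.8 -124.9] [ 40.3 103.8] 171.8
top [191. 165.] [540.3 206.1] [28.4 63.9] 1.0
orange [349. 154.] [ 585.8 -294.6] [ 62.6 155.3] 25.9
side [302. 224.] [ 496.4 -141.5] [ 43.4 103.6] 172.0
side [137. 210.] [184.1 283.3] [ 91.2 148.6] 161.4
side [224. 160.] [526.  235.8] [ 71.3 169. ] 166.1
orange [355. 241.] [ 580.1 -293. ] [ 59.  159.2] 25.7
9.9667 [0.52958106 0.00604336 0.20920429] [0.55176614 0.42365484 1.20195444] 0.08730932793513292
```

View pics/end.png

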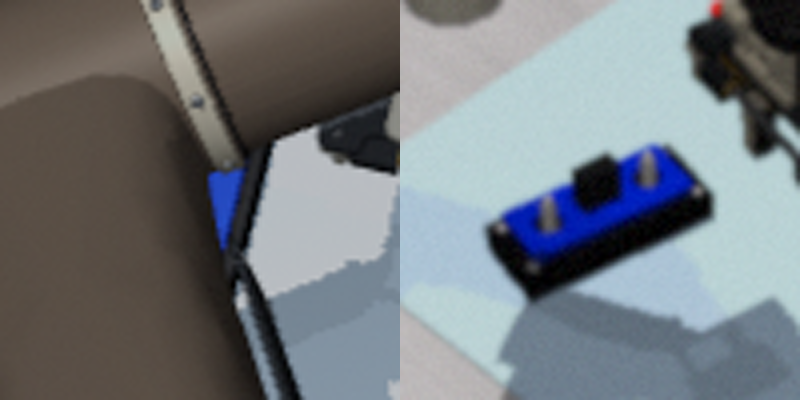

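The side crop shows the plate flat on the jig, with both pins through its holes at (548,213) and (648,168). The gripper is clear and the orange plate has not moved.

```bash
python3 -c "
from plant import r
print(r.close_job())"
```

```text
the job is handed in; nothing more can be done
None
```

The middle-sized blue plate is on both guide pins, flat on the jig and released, and the job was handed in at about 10 s; no verdict came back, the orange plate measured unmoved, and I kept clear of the shock body but did not re-measure it.

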